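# Load a reagent cartridge under a spring-closed flap

## Task

Load the reagent cartridge into the bay: press the paddle down with one fingertip to hold the spring-closed flap open, and with the other fingertip push the cartridge by its upright tab along the lane, under the flap, until it is fully home against the stop; then let the flap close behind it. Keep the flap well open until the cartridge is home so that it never knocks or rests on it, push without pinching, lifting or tipping the cartridge, and leave the other things on the bench where they are.

Things in the scene. Friction and masses are not known exactly. Their poses are not given: they have to be found in the camera images.
- bay: Fixed white loading bay with a straight lane. Origin: on the table, on the lane's centreline, under the front face of the flap's lip (the mouth). x is the push direction, y left of it, z up. Base plate x=-207 to +88, y=-36 to +109 mm; its top, z=6 mm, is the lane floor. Lane 43 mm wide between rails 5 mm thick, up to z=14 mm. Pocket walls behind the mouth reach z=32 mm.
- stop (a point): Centre of the face of the stop wall at the end of the pocket, bay x=+68 mm, z=19 mm. The cartridge is home when its nose touches it: the cartridge's origin is then at bay x=+13 mm, the rear face of its tab at bay x=-42 mm (the tab stays outside the flap), and the flap's lip can come down just behind its body.
- flap (a joint): Opening angle of the steel flap in rad: 0 shut, 0.65 fully open (hard stop). Right of its hinge a cover plate roofs the pocket, with a front lip hanging down; left of it is a sloping paddle. Pressing the paddle down opens the flap; a spring shuts it when released. Full opening takes about 5 N, 30 mm from the hinge. The lip is clear of the cartridge's body above 0.42 rad.
- hinge (a point): Point on the flap's hinge line, level with the mouth, at bay y=45, z=36 mm. The hinge runs parallel to the lane (bay x axis), on its left, between two posts 44 mm high at bay x=-199 and +76 mm. The cover plate spans bay x=0 to 66 mm and reaches to y=-26 mm, 35 to 38 mm high when shut, its outer edge 80 mm high when open.
- lip (a point): Middle of the lower edge of the flap's front lip (3 mm thick, 35 mm wide), at bay y=-2 mm. Shut, it hangs down to z=15.5 mm at the mouth and bars the cartridge's body, but passes freely over its tail; it swings up sideways about the hinge.
- paddle (a point): Point on the paddle's upper face, 27 mm from the hinge line, at bay x=-100 mm; moves with the flap. The paddle is a smooth steel plate 3 mm thick, 183 mm long (bay x=-190 to -7 mm), from 4 to 50 mm from the hinge. It slopes up at 0.65 rad when shut and is level when fully open (y=49 to 95 mm, top at z=37.5 mm); a fingertip can slide along it while holding it down.
- cartridge: Loose grey plastic cartridge, about 160 g, in the lane before the mouth, x axis along the lane, nose to +x. Origin: underside, middle of its length. 110 mm long, 40 wide. Front 60 mm (x=-5 to +55): body, 22 mm high with two black caps; behind it a tail plate 5 mm high; at the rear (x=-55 to -51) an upright tab 40 wide, 4 thick, its top 59 mm above the underside.
- tab (a point): Centre of the width of the tab's rear face (the face to push), 45 mm above the cartridge's underside.
- cup: Bystander: capped specimen jar, 52 mm across, 58 mm tall, on the right of the lane. Origin: centre of its underside.
- vial: Bystander: amber vial, 26 mm across, 45 mm tall, on the right of the bay. Origin: centre of its underside.
- rack: Bystander: white rack of sample tubes, 200 x 60 mm, 84 mm tall. Origin: centre of its underside.
- tape: Bystander: roll of tape, 70 mm across, 18 mm high. Origin: centre of its underside.
- mouse: Bystander: computer mouse, 100 x 58 mm, 32 mm high. Origin: centre of its underside.
- timer: Bystander: small bench timer, 50 x 70 mm, 30 mm high. Origin: centre of its underside.
Things that resemble listed ones, but are neither listed nor needed, are in the scene too. What is shaped like the cartridge but turquoise is not meant.

How it is judged:
On the way, in this order (a step that is already met when the one before it is completed fails the run):
1. a finger holds the flap open while the cartridge's nose is still outside the mouth (value of joint flap above 0.36 rad and contact force between the fingers and flap above 0.2 N and x of cartridge in the frame of bay below -0.05 m), for 0.1 s.
2. with the flap still held open by a finger, the cartridge is on its way under it (value of joint flap above 0.36 rad and contact force between the fingers and flap above 0.2 N and x of cartridge in the frame of bay above -0.02 m), for 0.1 s.
3. the cartridge is home while a finger still holds the flap open (value of joint flap above 0.36 rad and contact force between the fingers and flap above 0.2 N and x of cartridge in the frame of bay above 0.009 m), for 0.1 s.
At the end, for the whole second after the job is handed in: The cartridge lies flat in the pocket within 4 mm of the stop wall, at rest, and the flap is shut (below 0.05 rad) behind its body (x of cartridge in the frame of bay between 0.009 and 0.017 m and y of cartridge in the frame of bay between -0.005 and 0.005 m and z of cartridge in the frame of bay below 0.009 m and value of joint flap below 0.05 rad and linear speed of cartridge below 0.01 m/s); the robot touches nothing.
It fails at once if the flap knocks against, rests on or is rammed by the cartridge (more than 2 N) (contact force between flap and cartridge above 2 N).
It fails at once if the cartridge is lifted off the lane (more than 8 mm) (z of cartridge in the frame of bay above 0.014 m).
It fails at once if the cartridge is tipped (more than 0.2 rad) (angle between cartridge's own z axis and vertical above 0.2 rad).
It fails at once if a bystander is shifted by more than 20 mm (distance of any of cup, vial, rack, tape, mouse, timer from where it was at the start of the episode above 0.02 m).
It also fails if it takes over 45 s, if anything falls off the work surface, if the arm or the gripper's body presses on something with over 40 N, if the wrist force passes 120 N, or if a joint passes its speed limit or range.

## Robot

A 7-joint arm with a two-finger parallel gripper is mounted at the origin on the work surface. World frame = base frame: x ahead of the robot, y to its left, z up, the work surface at z = 0. Lengths are in m, angles in rad, forces in N, time in s.
With the tool pointing down it reaches from about 0.35 to 0.9 m from the base axis. Payload 8.1 kg.
Tool frame: the origin (TCP) lies at the very end of the fingers, on their centre line; the grasp point (between the pads) lies arm.hold_point_z behind it (arm.hold_point_z is the distance from the TCP to the grasp point, in m); z points along the fingers, y is the line along which they close (so a half turn about z gives the same grasp; the last joint's range is limited). The gripper opens to 92 mm and grips with 3 to 60 N. Pads are 19 mm wide; open, the fingers measure 130 mm over their backs; the gripper's body (75 mm by 190 mm) begins 47 mm behind the grasp point.
Start: joints at [1.156, 0.434, 0.025, 1.573, -0.012, 1.134, -0.075], TCP at [0.192, -0.595, 0.227] pointing down, gripper open.
Joint ranges: [-2.62, 2.62], [-0.44, 2.09], [-1.27, 1.32], [0.08, 2.57], [-1.32, 4.46], [0.12, 2], [-2.74, 2.74]. Speed limits (rad/s): [2.22, 2.22, 3.01, 3.01, 3.14, 3.14, 3.14].

## Interface

Orientations are given as a rotation vector (axis times angle).
In Python, from cell import arm, vision, job, cut_out gives the robot as it stands. The module is installed in compiled form; this text tells all that it offers.
- The arm moves only by the tool play_rows, never from a script. Its argument "increments" is text: rows parted by semicolons, each of 5 numbers parted by spaces: the shift along the tool's x, y, z in cm, then the turn about the tool's z in degrees, then the opening, from -1 (shut) to 1 (fully open), so that 0 is half open. A call has 1 to 5 rows; each row shifts and turns the commanded pose from where the row before left it, along the tool's axes as they then stand; what a row does not reach is not made up. A row lasts 1/12 s, in which the tool goes at most 41.7 mm and 7.16 degrees, less where a joint would pass 70% of its speed; a pose out of reach is approached as far as the arm can. A call is refused whole if a number of a shift passes 4.17 or a number of a turn 7.16, either way. A call with a gripper value outside its range is refused whole. The fingers move at their own pace and stop on an object; "grip_force" is the grip in N (left out, the last holds). Time passes only in rows, so rows that do not move let the fingers close. It gives the time, the measured TCP pose, the force, the opening and the grip force at its end, in the units of the state.
- arm.observe(): the state, without advancing time (a new reading comes with each control period).
- vision.get_image(name): name is "side" or "top"; returns a dict with "frame" (480x640x3 uint8, red, green, blue), "z_map" (480x640 float32, m along the optical axis (not along the pixel's ray), 0 where there is no reading), "mtx" (3x3 intrinsics, pixels), "cam_to_world" (4x4, takes a point from camera to world coordinates). Camera axes: x right, y up, looking along -z (the intrinsics and any distortion apply to the point x, -y, -z); pixel columns grow to the right and rows downward; lengths in m; the calibration is good to about 2 mm. A picture is of the moment at which its call begins.
- job.sign_off(): hands the job in; it is judged then, once.
Trained networks look in a picture, given as the dict that the camera call returned (one of the last four; its "shot" number tells which), for a name from the list of things; names that differ only in an ending like _2 or _b are one class to them, and where a whole thing is asked for, a point or a joint stands for the part that bears it (a point fixed in the world has none). Each returns a list of dicts, best first, with "confidence" (0 to 1); they miss things now and then, are a little off and sometimes report something else, mostly with a low value. They report only what shows in the picture. A call takes as long as a camera call. They do not tell look-alikes from the thing itself.
- cut_out(query, picture): "mask" (480x640 bool, what is visible of it) and "point" ([row, column] in pixels, amid what is visible of it).
The state is a dict: "clock": time; "joints": joint angles; "dq": joint speeds; "joint_efforts": joint torques, N m; "position": TCP position; "ee_rot": TCP orientation; "force": force on the tool from outside, world axes, zero at the start; "ft_torque": the same for the moment, N m; "width": opening from 0.0 (shut) to 1.0 (fully open); "gripper_force": force on a finger pad.
Only numpy, scipy, OpenCV 4.12 (cv2) and the standard library are available. Lean on these libraries where they do the work, as an engineer would, in place of code of your own. Each camera call takes 0.05 s, during which the arm holds its last target. There are 200 camera calls.

## Working session

There is one attempt and no reset: what is moved stays moved. The work goes in short steps, Python scripts to look and compute and a tool call to move; the robot and the scene stay as the last step left them, time stands still between calls to the robot, and variables do not carry over. Pictures are saved under pics/ and viewed, at most 10 in all, crops included, and the job is handed in when it is done.

Besides the shell and the picture viewer there is one more tool, called after "Request:" as name(argument=value, ...) on one line, values as JSON. play_rows: Moves the arm, as the interface text tells. Its arguments: {"type":"object","properties":{"increments":{"type":"string"},"grip_force":{"type":"number"}},"required":["increments"]}

```bash
mkdir -p pics; cat > h.py <<'E'
import numpy as np, cv2
from cell import arm, vision, job, cut_out
from scipy.spatial.transform import Rotation as R
def cloud(p):
    z=p["z_map"]; K=p["mtx"]; v,u=np.mgrid[0:480,0:640]
    c=np.stack([(u-K[0,2])*z/K[0,0],-(v-K[1,2])*z/K[1,1],-z,np.ones_like(z)],-1)
    w=(c@np.array(p["cam_to_world"]).T)[...,:3]; w[z==0]=np.nan
    return w
E
python3 - <<'E'
from h import *
s=arm.observe(); print(s); print(arm.hold_point_z)
for n in("top","side"):
    p=vision.get_image(n); cv2.imwrite(f"pics/{n}0.png",p["frame"][...,::-1]); w=cloud(p)
    for q in("bay","flap","cartridge","tab","paddle","cup","vial","rack"):
        for d in cut_out(q,p)[:3]:
            m=d["mask"]; print(n,q,round(d["confidence"],2),np.round(d["point"]),m.sum(),np.round(np.nanmedian(w[m],0),3))
E
```

```text
{'clock': 0.0, 'joints': array([ 1.1563766 ,  0.43523786,  0.02496474,  1.57410834, -0.01157699,
        1.13397012, -0.07508792]), 'dq': array([ 5.26271016e-04, -6.03207610e-04,  2.73982057e-03, -1.31249150e-03,
        2.74735961e-05,  1.30487860e-03, -8.89490878e-04]), 'joint_efforts': array([ 4.24939817e-04, -6.67833567e+01,  9.85361226e-01, -3.14451563e+01,
       -6.04505930e-02,  4.31772578e-02,  1.16458127e-04]), 'position': array([ 0.1915309 , -0.59439446,  0.22593128]), 'ee_rot': array([-3.10198871e+00, -4.87523219e-01,  6.32751708e-04]), 'force': array([-0.1379232 ,  0.0656113 ,  0.36919482]), 'ft_torque': array([ 0.01071846, -0.00848247, -0.0291001 ]), 'gripper_force': 0.0, 'width': 0.9968543130326977}
0.0188
top bay 0.64 [221. 266.] 4840 [0.625 0.07  0.01 ]
top flap 0.86 [209. 264.] 1826 [0.641 0.082 0.044]
top cartridge 0.84 [314. 297.] 665 [0.355 0.022 0.016]
top cartridge 0.79 [242. 208.] 693 [0.592 0.249 0.017]
top cartridge 0.7 [230. 283.] 585 [0.595 0.029 0.023]
top tab 0.72 [316. 297.] 600 [0.354 0.021 0.016]
top tab 0.67 [242. 203.] 644 [0.592 0.248 0.017]
top ta
[... 237 characters left out ...]
 0.4   0.05 ]
side flap 0.72 [254. 259.] 971 [0.691 0.053 0.04 ]
side cartridge 0.91 [305. 398.] 966 [0.356 0.032 0.013]
side cartridge 0.9 [267. 300.] 680 [0.588 0.036 0.025]
side cartridge 0.66 [329. 235.] 1248 [0.587 0.252 0.016]
side tab 0.93 [268. 302.] 667 [0.586 0.036 0.025]
side tab 0.92 [304. 395.] 954 [0.356 0.031 0.015]
side tab 0.57 [332. 238.] 1213 [0.585 0.252 0.016]
side paddle 0.89 [255. 259.] 1073 [0.69  0.052 0.04 ]
side cup 0.85 [245. 333.] 560 [ 0.56  -0.059  0.038]
side vial 0.57 [239. 288.] 146 [ 0.681 -0.064  0.026]
side rack 0.67 [366. 152.] 5994 [0.633 0.425 0.051]
side rack 0.27 [406. 267.] 1686 [0.432 0.379 0.03 ]
side rack 0.25 [277. 272.] 5086 [0.619 0.087 0.008]
```

```bash
python3 - <<'E'
import cv2
a=cv2.imread("pics/top0.png")[150:350,150:380]; b=cv2.imread("pics/side0.png")[200:350,200:440]
cv2.imwrite("pics/c0.png",cv2.resize(a,None,fx=3,fy=3)[:600]); cv2.imwrite("pics/c1.png",cv2.resize(b,None,fx=3.3,fy=3.3))
E
```

```text
(no output)
```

View pics/c0.png

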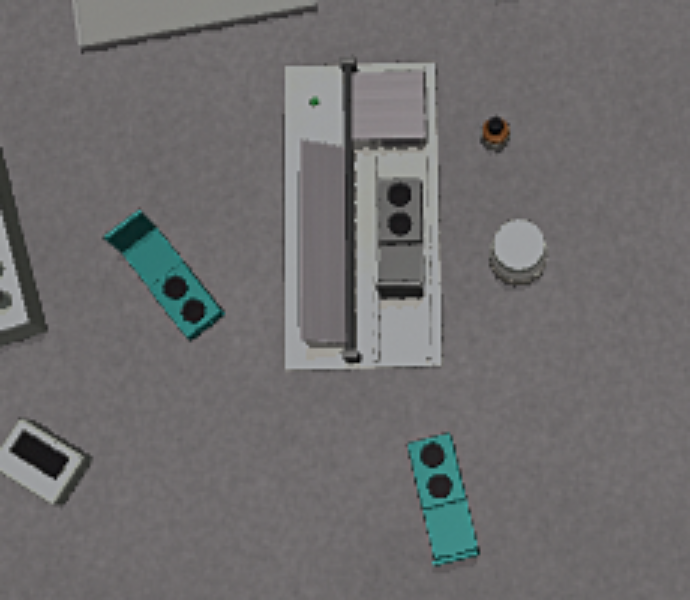

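View pics/c1.png

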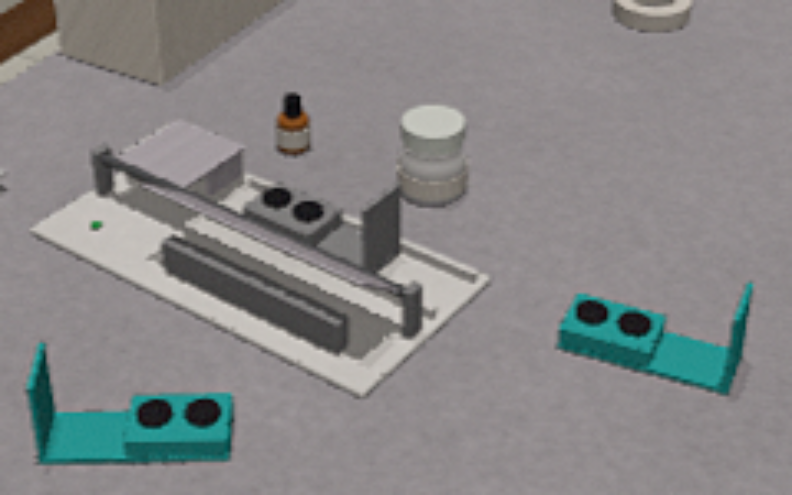

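The top crop shows the bay upright at about crop px (285–440, 63–370), with the grey cartridge in its lane, tab at about (400, 290). The side crop agrees: grey tab at (380, 230), paddle toward the camera. The turquoise ones are decoys. Next I fit the bay pose.

```bash
cat > fit.py <<'E'
from h import *
def plane_pt(p,uv,z):
    K=p["mtx"];T=np.array(p["cam_to_world"]);uv=np.atleast_2d(uv).astype(float)
    d=np.c_[(uv[:,0]-K[0,2])/K[0,0],-(uv[:,1]-K[1,2])/K[1,1],-np.ones(len(uv))]@T[:3,:3].T
    return T[:3,3]+d*((z-T[2,3])/d[:,2])[:,None]
E
python3 - <<'E'
from fit import *
p=vision.get_image("top"); w=cloud(p); f=p["frame"].astype(int)
m=((f.min(2)>140)).astype(np.uint8); m[:150]=0;m[:,:235]=0;m[:,305:]=0;m[285:]=0
n,l,st,_=cv2.connectedComponentsWithStats(m); print([list(s) for s in st[1:] if s[4]>100])
m=m*(w[...,2]<0.013)
v,u=np.nonzero(m); P=plane_pt(p,np.c_[u,v],0.006)
c=cv2.convexHull((P[:,:2]*1000).astype(np.float32)); r=cv2.minAreaRect(c); print(r, cv2.boxPoints(r))
ds=[d for d in cut_out("cartridge",p)]
for d in ds:
    q=w[d["mask"]]
    if abs(np.nanmedian(q[:,0])-.595)<.03 and abs(np.nanmedian(q[:,1])-.03)<.03:
        for lo,hi in((.004,.016),(.022,.034),(.04,.08)):
            k=q[(q[:,2]>lo)&(q[:,2]<hi)]; print(lo,len(k),np.round(np.percentile(k,[2,50,98],axis=0),4).tolist() if len(k) else 0)
p=vision.get_image("side"); w=cloud(p)
for d in cut_out("tab",p):
    q=w[d["mask"]]
    if abs(np.nanmedian(q[:,0])-.59)<.03 and abs(np.nanmedian(q[:,1])-.03)<.03:
        k=q[(q[:,2]>.04)&(q[:,2]<.063)]; print("side tab",len(k),np.round(np.percentile(k,[2,10,50,90,98],axis=0),4).tolist())
# hinge bar/posts: side view points high
k=w[(w[...,2]>.03)&(abs(w[...,0]-.62)<.2)&(abs(w[...,1]-.06)<.09)]
print(np.round(np.percentile(k,[1,50,99],axis=0),3))
print(arm.observe()["clock"])
E
```

```text
[[np.int32(245), np.int32(171), np.int32(52), np.int32(102), np.int32(2261)]]
((628.3773803710938, 62.38844299316406), (141.907958984375, 293.14996337890625), 84.06686401367188) [[475.25323    6.965683]
 [766.8328   -23.336578]
 [781.5015   117.8112  ]
 [489.92194  148.11346 ]]
0.004 190 [[0.5544, 0.0129, 0.0056], [0.5743, 0.0318, 0.0113], [0.6085, 0.0507, 0.0148]]
0.022 269 [[0.5417, 0.0071, 0.0223], [0.6185, 0.0274, 0.0264], [0.649, 0.048, 0.0326]]
0.04 43 [[0.5399, 0.0166, 0.0439], [0.5421, 0.0343, 0.0596], [0.5449, 0.0516, 0.0689]]
side tab 102 [[0.5405, 0.0186, 0.0411], [0.5416, 0.0227, 0.0425], [0.5434, 0.0399, 0.0523], [0.5462, 0.0553, 0.0601], [0.5484, 0.0571, 0.0624]]
[[ 0.49  -0.005  0.03 ]
 [ 0.633  0.066  0.04 ]
 [ 0.764  0.128  0.069]]
1.1
```

Request:
play_rows(increments="0 0 0 5.95 0.3; 0 0 0 5.95 0.3; 0 0 0 5.95 0.3; 0 0 0 5.95 0.3; 0 0 0 0 0.3")

```text
clock: 1.52
position: [0.1918, -0.5949, 0.2267]
ee_rot: [3.137, -0.17, -0.0]
force: [-0.1, -0.6, 0.9]
width: 0.69
gripper_force: 0.0
```

Request:
play_rows(increments="1.31 -3.5 0 0 0.3; 1.31 -3.5 0 0 0.3; 1.31 -3.5 0 0 0.3; 1.31 -3.5 0 0 0.3; 1.31 -3.5 0 0 0.3")

```text
clock: 1.93
position: [0.2754, -0.426, 0.2268]
ee_rot: [3.137, -0.157, 0.0]
force: [0.5, 0.1, 0.6]
width: 0.652
gripper_force: 0.0
```

```bash
cat > st.py <<'E'
from h import *
s=arm.observe(); O=np.array([.6838,.0199]); ex=np.array([.9946,-.1033]); ey=np.array([.1033,.9946])
r=R.from_rotvec(s["ee_rot"]).as_matrix(); d=s["position"][:2]-O
print("t",s["clock"],"bay xy mm",np.round([d@ex*1e3,d@ey*1e3],1),"z",round(s["position"][2]*1e3,1),"yaw",np.degrees(np.arctan2(r[1,0],r[0,0])).round(2),"tilt",np.degrees(np.arccos(-r[2,2])).round(2),"F",np.round(s["force"],2),"w",s["width"],"q",np.round(s["joints"],2))
E
python3 st.py
```

```text
t 1.9333 bay xy mm [-360.1 -485.7] z 226.8 yaw -5.72 tilt 0.03 F [0.55 0.14 0.6 ] w 0.6524690302510698 q [ 0.85  0.24  0.05  1.86 -0.01  1.04 -0.76]
```

Request:
play_rows(increments="1.31 -3.5 0 0 0.3; 1.31 -3.5 0 0 0.3; 1.31 -3.5 0 0 0.3; 1.31 -3.5 0 0 0.3; 1.31 -3.5 0 0 0.3")

```text
clock: 2.35
position: [0.3587, -0.2587, 0.2271]
ee_rot: [3.137, -0.157, 0.001]
force: [0.8, 0.4, -0.5]
width: 0.653
gripper_force: 0.0
```

Request:
play_rows(increments="1.31 -3.5 0 0 0.3; 1.31 -3.5 0 0 0.3; 1.31 -3.5 0 0 0.3; 1.31 -3.5 0 0 0.3; 1.31 -3.5 0 0 0.3")

```text
clock: 2.77
position: [0.4421, -0.0914, 0.2271]
ee_rot: [3.137, -0.157, 0.002]
force: [0.9, -0.9, -0.9]
width: 0.65
gripper_force: 0.0
```

Request:
play_rows(increments="1.31 -3.5 0 0 0.3; 1.31 -3.5 0 0 0.3; 1.31 -3.5 0 0 0.3; 0 0 0 0 0.3; 0 0 0 0 0.3")

```text
clock: 3.18
position: [0.492, 0.0097, 0.2267]
ee_rot: [-3.137, 0.15, -0.0]
force: [-0.0, 0.3, 0.1]
width: 0.651
gripper_force: 0.0
```

```bash
python3 st.py
```

```text
t 3.1833 bay xy mm [-189.7  -30. ] z 226.7 yaw -5.49 tilt 0.04 F [-0.    0.32  0.08] w 0.6513476098060165 q [ 0.12  0.24 -0.3   1.87  0.08  1.04 -1.88]
```

Request:
play_rows(increments="1.28 -3.48 0 0.4 0.3; 1.28 -3.48 0 0 0.3; 0 0 3.5 0 0.3; 0 0 3.5 0 0.3; 0 0 3.5 0 0.3")

```text
clock: 3.6
position: [0.5247, 0.0728, 0.121]
ee_rot: [3.137, -0.171, 0.003]
force: [-0.4, -1.5, -1.0]
width: 0.65
gripper_force: 0.0
```

Request:
play_rows(increments="0 0 2.0 0 0.3; 0 0 1 0 0.3; 0 0 0 0 0.3; 0 0 0 0 0.3")

```text
clock: 3.93
position: [0.5247, 0.073, 0.0924]
ee_rot: [3.137, -0.174, 0.0]
force: [1.3, 0.3, 0.9]
width: 0.652
gripper_force: 0.0
```

```bash
python3 st.py; python3 - <<'E'
from fit import *
O=np.array([.6838,.0199]); ex=np.array([.9946,-.1033]); ey=np.array([.1033,.9946])
im={}
for n in("top","side"):
    p=vision.get_image(n); im[n]=p["frame"][...,::-1]; w=cloud(p)
    b=np.stack([(w[...,:2]-O)@ex,(w[...,:2]-O)@ey,w[...,2]],-1)*1e3
    k=b[(abs(b[...,0]+160)<30)&(b[...,1]>-60)&(b[...,1]<140)&(b[...,2]>75)&(b[...,2]<98)]
    print(n,len(k),np.round(np.percentile(k,[2,50,98],axis=0),1) if len(k) else 0, np.histogram(k[:,1],bins=range(-30,121,10))[0] if len(k) else 0)
a=cv2.resize(im["top"][160:290,220:350],(400,400)); c=cv2.resize(im["side"][190:330,220:360],(400,400))
cv2.imwrite("pics/c2.png",np.hstack([a,c]))
E
```

```text
t 3.9333 bay xy mm [-163.8   36.4] z 92.4 yaw -6.34 tilt 0.02 F [1.26 0.25 0.86] w 0.6518783124799185 q [-0.02  0.46 -0.3   1.94  0.19  0.77 -2.1 ]
top 0 0 0
side 18 [[-172.9    2.1   93.6]
 [-166.     7.6   96.4]
 [-151.9   73.    97.9]] [ 0  0  0 16  0  0  0  0  0  0  2  0  0  0  0]
```

View pics/c2.png

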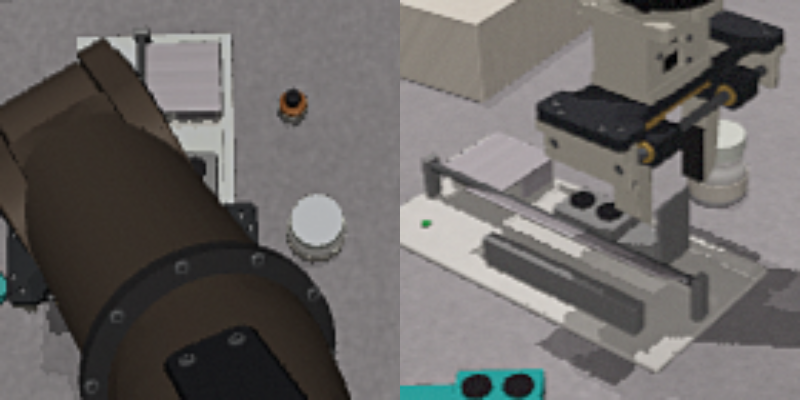

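The side view shows the fingers straddling the hinge bar, behind the tab at about (690, 220) and above the paddle. I'll centre, then press down.

Request:
play_rows(increments="0 -0.3 0.8 -0.4 0.3; 0 0 0.8 0 0.3; 0 0 0.8 0 0.3; 0 0 0.8 0 0.3; 0 0 0 0 0.3")

```text
clock: 4.45
position: [0.5238, 0.0764, 0.058]
ee_rot: [3.137, -0.163, -0.003]
force: [0.6, -2.1, 1.1]
width: 0.654
gripper_force: 0.7
```

Request:
play_rows(increments="0 0 0.6 0 0.3; 0 0 0.6 0 0.3; 0 0 0.3 0 0.3; 0 0 0.2 0 0.3; 0 0 0 0 0.3")

```text
clock: 4.87
position: [0.5251, 0.0774, 0.0426]
ee_rot: [-3.137, 0.162, -0.001]
force: [0.1, 2.8, 4.7]
width: 0.648
gripper_force: 2.0
```

```bash
python3 st.py; python3 - <<'E'
from fit import *
p=vision.get_image("side"); w=cloud(p)
cv2.imwrite("pics/c3.png",cv2.resize(p["frame"][...,::-1][180:330,200:400],(800,600)))
E
```

```text
t 4.8667 bay xy mm [-163.8   40.8] z 42.6 yaw -5.92 tilt 0.06 F [0.07 2.8  4.67] w 0.6480522094739124 q [-0.04  0.53 -0.27  1.98  0.23  0.66 -2.13]
```

View pics/c3.png

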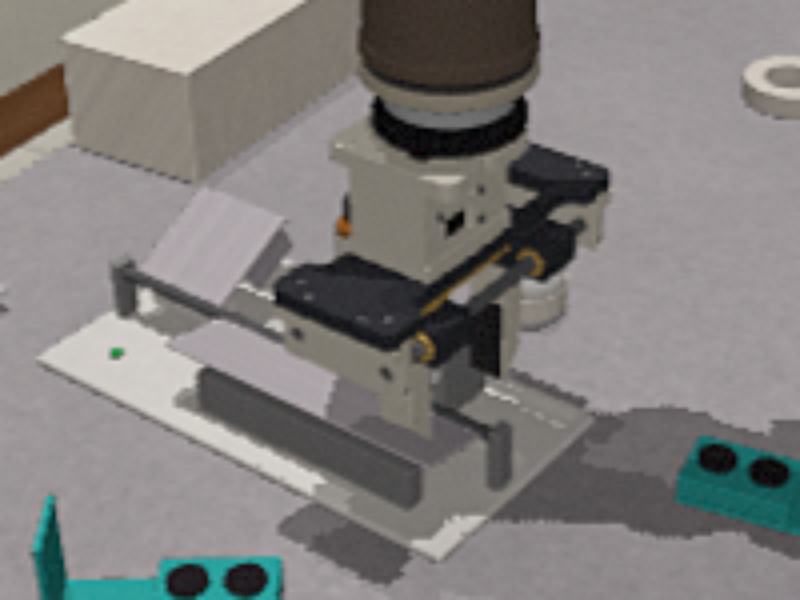

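The flap is clearly open (cover tilted at about (215, 245)) and the left finger is on the paddle at (410, 425). I'll press a bit further, begin the push, and check the angle from depth.

Request:
play_rows(increments="0 0 0.2 0 0.3; 0 0 0 0 0.3; 0 0 0 0 0.3")

```text
clock: 5.17
position: [0.525, 0.0772, 0.041]
ee_rot: [-3.137, 0.162, -0.001]
force: [0.6, 3.6, 5.1]
width: 0.652
gripper_force: 2.2
```

```bash
cat > fl.py <<'E'
from fit import *
O=np.array([.6838,.0199]); ex=np.array([.9946,-.1033]); ey=np.array([.1033,.9946])
p=vision.get_image("side"); w=cloud(p)
b=np.stack([(w[...,:2]-O)@ex,(w[...,:2]-O)@ey,w[...,2]],-1)*1e3
k=b[(b[...,0]>8)&(b[...,0]<60)&(b[...,1]>-22)&(b[...,1]<35)&(b[...,2]>36)]
print(len(k),"theta",-np.arctan(np.polyfit(k[:,1],k[:,2],1)[0]),"max z",np.percentile(k[:,2],98))
for d in cut_out("tab",p):
    q=b[d["mask"]]
    q=q[(abs(q[:,1])<30)&(q[:,2]>40)&(q[:,2]<66)&(q[:,0]<-20)&(q[:,0]>-170)]
    if len(q)>15: print("tab x,y",np.round(np.percentile(q,[5,50,95],axis=0),1).tolist(),len(q))
E
python3 st.py; python3 fl.py
```

```text
t 5.1667 bay xy mm [-163.8   40.6] z 41.0 yaw -5.93 tilt 0.05 F [0.56 3.57 5.11] w 0.6515391101079533 q [-0.04  0.53 -0.27  1.98  0.23  0.66 -2.14]
395 theta 0.5156056893876967 max z 74.2334141313251
```

Request:
play_rows(increments="0.4 0 0.15 0 0.3; 0.4 0 0 0 0.3; 0.4 0 0 0 0.3; 0.4 0 0 0 0.3; 0.4 0 0 0 0.3")

```text
clock: 5.68
position: [0.5431, 0.0738, 0.0388]
ee_rot: [3.136, -0.163, -0.005]
force: [-6.7, 0.3, 6.1]
width: 0.65
gripper_force: 3.6
```

Request:
play_rows(increments="0.4 0 0 0 0.3; 0.4 0 0 0 0.3; 0.4 0 0 0 0.3; 0.4 0 0 0 0.3; 0 0 0 0 0.3")

```text
clock: 6.1
position: [0.5598, 0.072, 0.0388]
ee_rot: [3.136, -0.164, -0.004]
force: [-2.9, 0.2, 5.1]
width: 0.648
gripper_force: 2.6
```

```bash
python3 st.py; python3 fl.py
```

```text
t 6.1 bay xy mm [-128.7   39.1] z 38.8 yaw -5.98 tilt 0.15 F [-2.95  0.2   5.08] w 0.6482299903642532 q [-0.03  0.58 -0.27  1.89  0.23  0.7  -2.11]
375 theta 0.5999361035645181 max z 79.35304409757565
tab x,y [[-123.2, 8.9, 40.9], [-115.7, 13.1, 49.1], [-113.6, 21.9, 61.3]] 50
```

Request:
play_rows(increments="0.4 0 0 0 0.3; 0.4 0 0 0 0.3; 0.4 0 0 0 0.3; 0.4 0 0 0 0.3; 0.4 0 0 0 0.3")

```text
clock: 6.62
position: [0.5791, 0.0703, 0.0388]
ee_rot: [3.136, -0.163, -0.004]
force: [-5.8, -0.1, 7.2]
width: 0.644
gripper_force: 3.4
```

Request:
play_rows(increments="0.4 0 0 0 0.3; 0.4 0 0 0 0.3; 0.4 0 0 0 0.3; 0.4 0 0 0 0.3; 0 0 0 0 0.3")

```text
clock: 7.03
position: [0.596, 0.0686, 0.0389]
ee_rot: [3.136, -0.163, -0.003]
force: [-2.0, 0.3, 4.7]
width: 0.653
gripper_force: 2.5
```

```bash
python3 st.py; python3 fl.py
```

```text
t 7.0333 bay xy mm [-92.4  39.4] z 38.9 yaw -5.97 tilt 0.11 F [-1.98  0.32  4.67] w 0.6529268858386927 q [-0.02  0.62 -0.26  1.8   0.23  0.75 -2.08]
123 theta 0.6229127332916651 max z 79.91447486458858
tab x,y [[-80.9, 9.2, 42.1], [-78.6, 16.1, 51.3], [-77.2, 22.7, 62.2]] 43
```

Request:
play_rows(increments="0.4 0 0 0 0.3; 0.4 0 0 0 0.3; 0.4 0 0 0 0.3; 0.4 0 0 0 0.3; 0.4 0 0 0 0.3")

```text
clock: 7.55
position: [0.6152, 0.0669, 0.039]
ee_rot: [3.137, -0.163, -0.003]
force: [-5.6, 0.3, 5.1]
width: 0.653
gripper_force: 3.3
```

Request:
play_rows(increments="0.4 0 0 0 0.3; 0.4 0 0 0 0.3; 0.4 0 0 0 0.3; 0.2 0 0 0 0.3; 0 0 0 0 0.3")

```text
clock: 7.97
position: [0.6298, 0.0654, 0.039]
ee_rot: [3.137, -0.163, -0.002]
force: [-2.5, -0.4, 4.7]
width: 0.647
gripper_force: 2.4
```

Request:
play_rows(increments="0.2 0 0 0 0.3; 0.2 0 0 0 0.3; 0 0 0 0 0.3")

```text
clock: 8.22
position: [0.6335, 0.0651, 0.039]
ee_rot: [3.137, -0.163, -0.002]
force: [-3.7, 0.3, 4.1]
width: 0.649
gripper_force: 2.6
```

```bash
python3 st.py; python3 fl.py
```

```text
t 8.2167 bay xy mm [-54.7  39.7] z 39.0 yaw -5.95 tilt 0.09 F [-3.74  0.32  4.06] w 0.6487503857787791 q [-0.01  0.67 -0.26  1.7   0.22  0.8  -2.05]Traceback (most recent call last):
  File "fl.py", line 6, in <module>
    print(len(k),"theta",-np.arctan(np.polyfit(k[:,1],k[:,2],1)[0]),"max z",np.percentile(k[:,2],98))
                                    ~~~~~~~~~~^^^^^^^^^^^^^^^^^
    raise TypeError("expected non-empty vector for x")
TypeError: expected non-empty vector for x
```

Request:
play_rows(increments="0.15 0 0 0 0.3; 0 0 0 0 0.3; 0 0 0 0 0.3")

```text
clock: 8.52
position: [0.6351, 0.065, 0.0391]
ee_rot: [3.137, -0.163, -0.001]
force: [-4.7, 0.6, 3.7]
width: 0.652
gripper_force: 2.8
```

Request:
play_rows(increments="0.15 0 0 0 0.3; 0 0 0 0 0.3; 0 0 0 0 0.3")

```text
clock: 8.77
position: [0.6353, 0.065, 0.039]
ee_rot: [3.137, -0.163, -0.005]
force: [-9.7, 0.8, 9.1]
width: 0.652
gripper_force: 6.2
```

Request:
play_rows(increments="0.15 0 0 0 0.3; 0 0 0 0 0.3; 0 0 0 0 0.3")

```text
clock: 9.02
position: [0.6352, 0.065, 0.0389]
ee_rot: [3.136, -0.163, -0.009]
force: [-16.0, 0.3, 13.7]
width: 0.648
gripper_force: 9.1
```

Request:
play_rows(increments="-0.15 0 0 0 0.3; -0.15 0 0 0 0.3; 0 0 0 0 0.3; 0 0 0 0 0.3")

```text
clock: 9.35
position: [0.6352, 0.065, 0.0392]
ee_rot: [3.137, -0.163, -0.001]
force: [-5.2, -0.4, 6.3]
width: 0.648
gripper_force: 3.9
```

```bash
python3 st.py; python3 - <<'E'
from fit import *
p=vision.get_image("side")
cv2.imwrite("pics/c4.png",cv2.resize(p["frame"][...,::-1][180:300,200:360],(800,600)))
E
```

```text
t 9.35 bay xy mm [-53.   39.8] z 39.2 yaw -5.95 tilt 0.04 F [-5.21 -0.37  6.3 ] w 0.6479515425590618 q [-0.01  0.67 -0.26  1.7   0.22  0.8  -2.05]
```

View pics/c4.png

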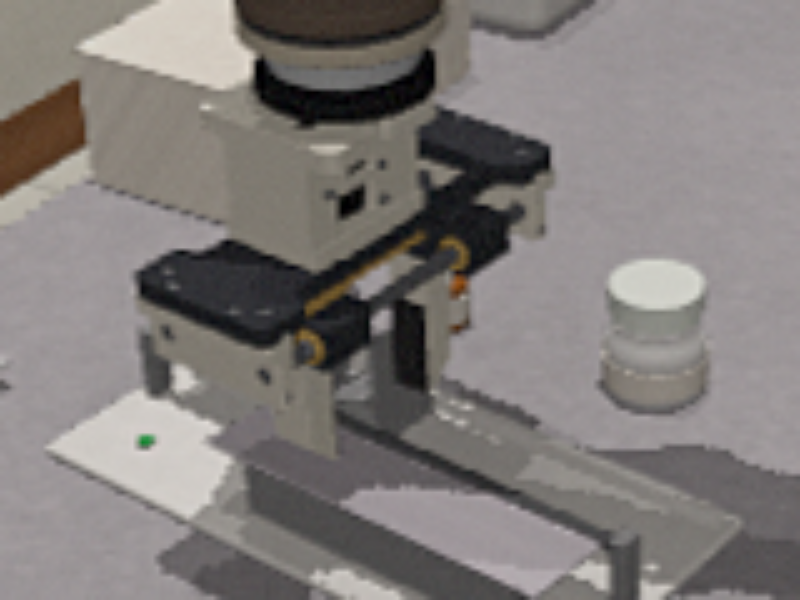

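The cartridge tab sits by the finger at about (395, 370), and the arm is pinned at the stop. I'll back off, then lift.

Request:
play_rows(increments="-0.4 0 0 0 0.3; -0.5 0 0 0 0.3; -0.5 0 0 0 0.3; 0 0 0 0 0.3; 0 0 0 0 0.3")

```text
clock: 9.82
position: [0.6219, 0.0669, 0.0396]
ee_rot: [-3.137, 0.162, -0.001]
force: [2.0, 1.1, 5.0]
width: 0.651
gripper_force: 2.3
```

```bash
python3 st.py; sed -i 's/^print(len(k)/if len(k)>5: &/' fl.py; python3 fl.py
```

```text
t 9.8167 bay xy mm [-66.4  40.3] z 39.6 yaw -5.93 tilt 0.05 F [1.97 1.15 5.03] w 0.650683285252925 q [-0.02  0.65 -0.26  1.74  0.22  0.78 -2.06]
tab x,y [[-41.1, -2.8, 41.0], [-39.8, 7.4, 47.8], [-38.6, 22.0, 60.2]] 54
```

Request:
play_rows(increments="0 0 -0.5 0 0.3; 0 0 -0.5 0 0.3; 0 0 -0.5 0 0.3; 0 0 -0.5 0 0.3; 0 0 -0.5 0 0.3")

```text
clock: 10.33
position: [0.6211, 0.0669, 0.0645]
ee_rot: [-3.137, 0.162, 0.002]
force: [-0.2, -0.3, 0.4]
width: 0.65
gripper_force: 0.0
```

Request:
play_rows(increments="0 0 -0.6 0 0.3; 0 0 -0.8 0 0.3; 0 0 -1.5 0 0.3; 0 0 -2.5 0 0.3; 0 0 -3 0 0.3")

```text
clock: 10.75
position: [0.6204, 0.0667, 0.1482]
ee_rot: [3.137, -0.162, -0.005]
force: [0.5, -0.1, 0.8]
width: 0.649
gripper_force: 0.0
```

Request:
play_rows(increments="-3 0 -2 0 0.3; -4 0 0 0 0.3; -4 0 0 0 0.3; 0 0 0 0 0.3; 0 0 0 0 0.3")

```text
clock: 11.17
position: [0.5099, 0.0784, 0.1689]
ee_rot: [3.137, -0.16, -0.001]
force: [1.2, -0.0, 0.5]
width: 0.651
gripper_force: 0.0
```

```bash
python3 st.py; python3 fl.py; python3 - <<'E'
from fit import *
p=vision.get_image("side")
cv2.imwrite("pics/c5.png",cv2.resize(p["frame"][...,::-1][180:300,200:360],(800,600)))
E
```

```text
t 11.1667 bay xy mm [-179.    40.2] z 168.9 yaw -5.82 tilt 0.06 F [ 1.25 -0.04  0.5 ] w 0.6506681238168726 q [ 0.    0.34 -0.33  1.89  0.14  0.93 -2.07]
270 theta -0.0009213884048902015 max z 41.25665634031689
tab x,y [[-41.5, -14.0, 42.2], [-39.7, 6.2, 53.7], [-37.3, 23.0, 65.5]] 124
```

View pics/c5.png

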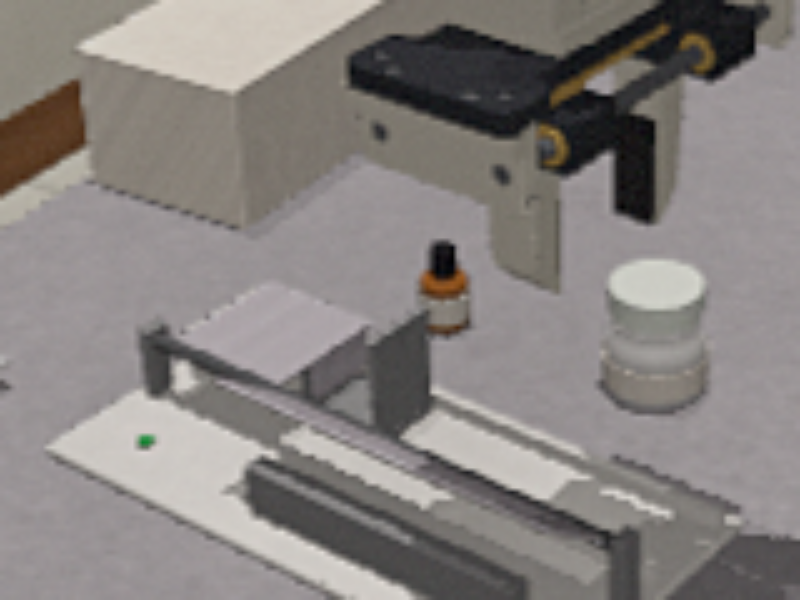

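The flap is shut (cover at about (275, 330), theta ≈ 0). The tab at (400, 375) is outside it at about bay x = -41 mm, and the robot is clear, so I'm handing in.

```bash
python3 -c "
from cell import job; print(job.sign_off())"
```

```text
the job is handed in; nothing more can be done
None
```

The cartridge is loaded home against the stop with the flap shut behind it (angle about 0 rad, tab rear face about 41 mm outside the mouth by camera), the arm is clear, and the job was handed in at about 11 s; the sign-off gave no verdict.

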